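# Prop up a desk speaker with a flat plate

## Robot

A 7-joint arm with a two-finger parallel gripper is mounted at the origin on the work surface. World frame = base frame: x ahead of the robot, y to its left, z up, the work surface at z = 0. Lengths are in m, angles in rad, forces in N, time in s.
With the tool pointing down it reaches from about 0.4 to 0.85 m from the base axis. Payload 4.4 kg.
Tool frame: the origin (TCP) lies at the very end of the fingers, on their centre line; the grasp point (between the pads) lies 19 mm behind it; z points along the fingers, y is the line along which they close (so a half turn about z gives the same grasp; the last joint's range is limited). The gripper opens to 94 mm and grips with 3 to 60 N. Pads are 16 mm wide; open, the fingers measure 119 mm over their backs; the gripper's body (75 mm by 177 mm) begins 78 mm behind the grasp point.
Start: joints at [-1.254, 0.628, 0.038, 1.517, -0.027, 0.996, -0.02], TCP at [0.243, 0.603, 0.205] pointing down, gripper open.
Joint ranges: [-3.06, 3.06], [-0.37, 2.12], [-1.25, 1.32], [0.18, 2.47], [-1.1, 4.24], [0.23, 1.98], [-2.94, 2.94]. Speed limits (rad/s): [2.57, 2.57, 3.14, 3.14, 3.14, 3.14, 3.14].

## Interface

Orientations are given as a rotation vector (axis times angle).
In Python, from workcell import get_obs, optics, env, models gives the robot as it stands.
- The arm moves only by the tool arm_command, never from a script. Its argument "plan" is a list that holds one entry, the list of rows, each a list of 7 numbers: the shift along the tool's x, y, z each as a share of 200 mm, from -1 to 1, then the turn, a rotation vector about the tool's x, y, z each as a share of 2 pi rad, from -1 to 1, then the opening, from -1 (shut) to 1 (fully open), so that 0 is half open. In form: [[[dx, dy, dz, wx, wy, wz, claw], ...]]. A call has 1 to 20 rows; each row shifts and turns the commanded pose from where the row before left it, along the tool's axes as they then stand; what a row does not reach is not made up. A row lasts 1/10 s, in which the tool goes at most 50 mm and 8.59 degrees, less where a joint would pass 70% of its speed; a pose out of reach is approached as far as the arm can. A call with a number of a shift or a turn outside -1 to 1 is refused whole. A call with a gripper value outside its range is refused whole. The fingers move at their own pace and stop on an object; "newtons" is the grip in N (left out, the last holds). Time passes only in rows, so rows that do not move let the fingers close. It gives the time, the measured TCP pose, the force, the opening and the grip force at its end, in the units of the state.
- get_obs(): the state, without advancing time (a new reading comes with each control period).
- optics.grab_frame(name): name is "scene" or "top" or "wrist"; returns a dict with "img" (420x560x3 uint8, red, green, blue), "z_map" (420x560 float32, m along the optical axis (not along the pixel's ray), 0 where there is no reading), "fx", "fy", "cx", "cy" (pixels), "origin" and "rotation" of the camera in the world. Camera axes: x right, y down, z forward; pixel columns grow to the right and rows downward; lengths in m; the calibration is good to about 2 mm. A picture is of the moment at which its call begins.
- env.job_done(): hands the job in; it is judged then, once.
Trained networks look in a picture, given as the dict that the camera call returned (one of the last four; its "shot" number tells which), for a name from the list of things; names that differ only in an ending like _2 or _b are one class to them, and where a whole thing is asked for, a point or a joint stands for the part that bears it (a point fixed in the world has none). Each returns a list of dicts, best first, with "confidence" (0 to 1); they miss things now and then, are a little off and sometimes report something else, mostly with a low value. They report only what shows in the picture. A call takes as long as a camera call. They do not tell look-alikes from the thing itself.
- models.search_frame(picture, target): "box" ([left, top, right, bottom] in pixels, round what is visible of it).
- models.landmark_of(picture, target): "xy" ([column, row] in pixels: a listed point, or the origin of a listed thing).
The state is a dict: "t": time; "qpos": joint angles; "qvel": joint speeds; "joint_efforts": joint torques, N m; "tool_pos": TCP position; "orientation": TCP orientation; "wrist_force": force on the tool from outside, world axes, zero at the start; "moment": the same for the moment, N m; "gripper_width": finger opening in m; "gripper_force": force on a finger pad.
Only numpy, scipy, OpenCV 4.12 (cv2) and the standard library are available. Lean on these libraries where they do the work, as an engineer would, in place of code of your own. Each camera call takes 0.05 s, during which the arm holds its last target. There are 200 camera calls.

## Task

The desk speaker aims too low: push it back on its rear bottom edge until it leans on the riser shelf by itself, then slide the steel prop plate's flat tongue under the raised front, centred and square, until the plate's lip meets the front of the speaker. Then ease the speaker gently forward and down, pressing it if its front edge hangs on the lip, until it sits firmly on the tongue (a tilt of about 10 degrees). Do not lift the speaker's rear edge off the bench or let the speaker drop on the plate, keep its rear edge about where it stands, and leave the meter, the can and the tub alone.

Things in the scene. Friction and masses are not known exactly. Their poses are not given: they have to be found in the camera images.
- speaker: black box-shaped desk loudspeaker, 54 deep (x) x 90 wide (y) x 160 mm tall (z), 0.6 to 0.9 kg, evenly weighted, two round drivers on its front. Origin: centre of its underside; x points from front to back, z up through its top. It starts upright in front of the riser
- speaker_mid (a point): centre of the speaker, half-way up; same axes. A push of 1 to 2 N near the top of the front tips it; tilted more than about 19 degrees it falls back by itself on the riser's edge and leans there at 23 to 29 degrees, its front bottom edge 21 to 26 mm above the bench. Pushed low down, or when leaning, it slides on the bench at a few newtons instead
- speaker_heel (a point): middle of the speaker's rear bottom edge, the edge it tips on (27 mm behind the underside's centre); same axes
- riser_edge (a point): the middle of the top front edge of the riser, a fixed white shelf 400 wide, 130 deep and 95 mm high, standing about 44 to 50 mm behind the upright speaker and parallel to it. Its x points to the back; its top is level with this point and extends to +x
- plate_grip (a point): prop plate's handle, a steel upright 28 (x) x 16 (y) mm whose top is 60 mm above the bench; this point is on its centre line, 40 mm above the bench when the plate lies flat. Plate x points from handle to tongue, z up; the plate ends 23 mm behind this point. It starts flat on the bench, left or right of the speaker, tongue pointing roughly away from the robot
- plate_tip (a point): middle of the tongue's end, half-way up its thickness, 87 mm ahead (+x) of the handle's point; same axes. The prop plate (0.22 kg) is flat steel 5 mm thick, 80 mm wide (y), with an upright lip across it, 80 mm wide, its top 37 mm above the bench; the tongue is the 25 mm of plate ahead of the lip. Coming down, the speaker's front edge shoves the lip and plate back about 5 mm; if it hangs on the lip, a light push forward on its top from behind seats it
- meter: bystander: red and black multimeter lying flat on the bench, 130 x 68 x 30 mm, on the other side of the speaker from the plate; origin at the centre of its underside
- can: bystander: small pale can with a white lid, 52 mm in diameter, 110 mm tall, standing on the riser's top to the right of the speaker; origin at its foot
- tub: bystander: clear plastic tub, 60 mm in diameter, 62 mm tall, standing on the riser's top to the left of the speaker; origin at its foot
Not all that is in view belongs to the job. Leave any blue or green look-alike of the speaker alone. Leave any orange look-alike of the part that bears plate_grip alone.

How it is judged:
By the outcome, as a careful person would: the job done as asked, in the order asked, and still so for the second after the job is handed in, with the robot touching nothing.
It also fails if it takes over 64 s, if anything falls off the work surface, if the arm or the gripper's body presses on something with over 40 N, if the wrist force passes 120 N, or if a joint passes its speed limit or range.

## Working session

There is one attempt and no reset: what is moved stays moved. The work goes in short steps, Python scripts to look and compute and a tool call to move; the robot and the scene stay as the last step left them, time stands still between calls to the robot, and variables do not carry over. Pictures are saved under pics/ and viewed, at most 10 in all, crops included, and the job is handed in when it is done.

Besides the shell and the picture viewer there is one more tool, called after "Request:" as name(argument=value, ...), one argument or row to a line, values as JSON. arm_command: Moves the arm, as the interface text tells. Shift numbers are shares of 200 mm and turn numbers shares of 2 pi rad, none past 1 either way. Its arguments: {"type":"object","properties":{"plan":{"type":"array"},"newtons":{"type":"number"}},"required":["plan"]}

```bash
ls; mkdir -p pics; cat > h.py <<'E'
import numpy as np, cv2
from scipy.spatial.transform import Rotation as R
from workcell import get_obs, optics, env, models
def cam(n): 
    return optics.grab_frame(n)
def p3(f,u,v,d=None):
    if d is None:
        w=f["z_map"][max(0,int(v)-2):int(v)+3,max(0,int(u)-2):int(u)+3]; w=w[w>0]; d=np.median(w) if len(w) else 0
    c=np.array([(u-f["cx"])/f["fx"]*d,(v-f["cy"])/f["fy"]*d,d])
    return np.array(f["origin"])+np.array(f["rotation"])@c
def atz(f,u,v,z):
    o=np.array(f["origin"]); r=np.array(f["rotation"])@np.array([(u-f["cx"])/f["fx"],(v-f["cy"])/f["fy"],1])
    return o+r*(z-o[2])/r[2]
def cloud(f):
    v,u=np.mgrid[0:420,0:560]; d=f["z_map"]
    c=np.stack([(u-f["cx"])/f["fx"]*d,(v-f["cy"])/f["fy"]*d,d],-1)
    P=c@np.array(f["rotation"]).T+np.array(f["origin"]); P[d==0]=np.nan
    return P
def save(f,n): cv2.imwrite("pics/"+n,f["img"][:,:,::-1])
def st():
    o=get_obs(); print("t",o["t"],"pos",np.round(o["tool_pos"],4),"ori",np.round(o["orientation"],4),"F",np.round(o["wrist_force"],2),"w",o["gripper_width"],"gf",o["gripper_force"]); return o
E
python3 - <<'E'
from h import *
o=st(); print(R.from_rotvec(o["orientation"]).as_matrix().round(3))
np.set_printoptions(suppress=True,precision=4)
ims=[]
for n in ["scene","top"]:
    f=cam(n); save(f,n+"0.png"); print(n,f["origin"],f["fx"])
    for t in ["speaker","speaker_mid","speaker_heel","riser_edge","plate_grip","plate_tip","meter","can","tub"]:
        for r in models.landmark_of(f,t)[:2]:
            print(t,np.round(r["confidence"],2),np.round(r["xy"]),p3(f,*r["xy"]))
E
```

```text
pics
t 0.0 pos [0.2425 0.6023 0.2046] ori [-5.9760e-01 -3.0839e+00  3.0000e-03] F [-0.2  -0.09  0.1 ] w 0.09372480007674915 gf 0.0
[[-0.928  0.374 -0.001]
 [ 0.374  0.928 -0.002]
 [-0.    -0.002 -1.   ]]
scene [1.0318 0.0608 0.6709] 388.02051999749773
speaker 0.9 [215. 221.] [1.75   0.779  1.3891]
speaker 0.89 [276. 242.] [1.4229 0.4519 1.062 ]
speaker_mid 0.83 [314. 144.] [1.7392 0.7682 1.3783]
speaker_mid 0.78 [278. 220.] [1.4671 0.496  1.1062]
speaker_heel 0.95 [276. 249.] [1.3635 0.3925 1.0026]
speaker_heel 0.7 [212. 233.] [1.7346 0.7636 1.3738]
riser_edge 0.78 [276. 247.] [1.3723 0.4013 1.0115]
plate_grip 0.83 [361. 185.] [1.3705 0.3995 1.0096]
plate_grip 0.65 [431. 210.] [0.9963 0.0253 0.6354]
plate_tip 0.92 [358. 230.] [1.1954 0.2244 0.8345]
plate_tip 0.58 [424. 189.] [1.1061 0.1351 0.7452]
meter 0.71 [155. 212.] [2.0255 1.0544 1.6646]
can 0.77 [179. 267.] [1.551  0.58   1.1902]
tub 0.89 [358. 296.] [ 0.9659 -0.0051  0.6051]
tub 0.4 [277. 251.] [1.352  0.381  0.9911]
top [0.4019 0.0795 0.909 ] 388.6818923827098
speaker 0.79 [275. 196.] [ 0.2129 -0.1095  0.72  ]
speaker 0.67 [241. 298.] [0.7715 0.4491 1.2786]
speaker_mid 0.87 [237. 303.] [0.808  0.4856 1.315 ]
speaker_mid 0.75 [274. 191.] [ 0.1925 -0.1299  0.6996]
speaker_heel 0.21 [200. 216.] [0.6524 0.33   1.1595]
riser_edge 0.76 [273. 153.] [-0.0052 -0.3276  0.5018]
plate_grip 0.92 [196. 252.] [0.8194 0.497  1.3265]
plate_grip 0.7 [129. 230.] [1.0339 0.7114 1.5409]
plate_tip 0.66 [200. 217.] [0.6575 0.3351 1.1646]
plate_tip 0.6 [127. 266.] [1.2532 0.9308 1.7603]
meter 0.61 [392. 224.] [-0.2582 -0.5806  0.2489]
can 0.85 [349. 133.] [-0.3994 -0.7218  0.1077]
tub 0.83 [212. 110.] [ 0.0773 -0.2451  0.5844]
```

```bash
sed -i 's/np.array(f\["rotation"\])/rot(f)/g' h.py; cat >> h.py <<'E'
def rot(f):
    r=np.array(f["rotation"],float)
    return R.from_rotvec(r).as_matrix() if r.shape==(3,) else (R.from_quat(r).as_matrix() if r.shape==(4,) else r)
E
python3 - <<'E'
from h import *
np.set_printoptions(suppress=True,precision=4)
a=[]
for n in ["scene","top"]:
    f=cam(n); print(n,f["rotation"]); a.append(f)
    for t in ["speaker","speaker_mid","riser_edge","plate_grip","plate_tip","meter","can","tub"]:
        for r in models.landmark_of(f,t)[:2]:
            print(t,np.round(r["confidence"],2),np.round(r["xy"]),p3(f,*r["xy"]))
im=np.vstack([a[0]["img"][60:400],a[1]["img"][60:320]])[:,:,::-1]
cv2.imwrite("pics/both.png",im)
E
```

```text
scene [-1.7702 -1.8338  0.6775]
speaker 0.97 [310. 166.] [0.349  0.1196 0.0312]
speaker 0.88 [217. 222.] [ 0.5314 -0.0784  0.0324]
speaker_mid 0.94 [277. 219.] [0.5833 0.0479 0.1157]
speaker_mid 0.89 [209. 199.] [ 0.5314 -0.0857  0.1061]
riser_edge 0.59 [276. 248.] [0.6336 0.0477 0.0948]
plate_grip 0.94 [432. 204.] [0.4838 0.3723 0.0589]
plate_grip 0.88 [358. 185.] [0.4326 0.2222 0.0558]
plate_tip 0.96 [424. 192.] [0.4188 0.3797 0.0262]
plate_tip 0.74 [357. 225.] [0.504  0.2221 0.0041]
meter 0.63 [154. 211.] [ 0.5079 -0.217   0.0338]
can 0.86 [180. 265.] [ 0.7029 -0.102   0.1377]
tub 0.73 [360. 298.] [0.7513 0.1787 0.1404]
tub 0.28 [179. 266.] [ 0.704  -0.1031  0.1376]
top [-2.1507  2.1744 -0.1709]
speaker 0.78 [238. 297.] [0.3347 0.1284 0.1603]
speaker 0.67 [335. 218.] [ 0.484  -0.0597  0.1599]
speaker_mid 0.98 [276. 190.] [0.5402 0.0554 0.1602]
speaker_mid 0.72 [239. 301.] [0.3279 0.1266 0.1604]
riser_edge 0.95 [271. 150.] [0.6381 0.0623 0.0947]
plate_grip 0.9 [129. 230.] [0.4724 0.3715 0.0587]
plate_grip 0.67 [195. 252.] [0.4227 0.2286 0.0602]
plate_tip 0.64 [200. 215.] [0.511  0.2275 0.    ]
meter 0.6 [392. 223.] [ 0.4841 -0.2132  0.0316]
can 0.93 [352. 131.] [ 0.6558 -0.0967  0.1691]
tub 0.83 [212. 108.] [0.7324 0.1897 0.0985]
```

View pics/both.png

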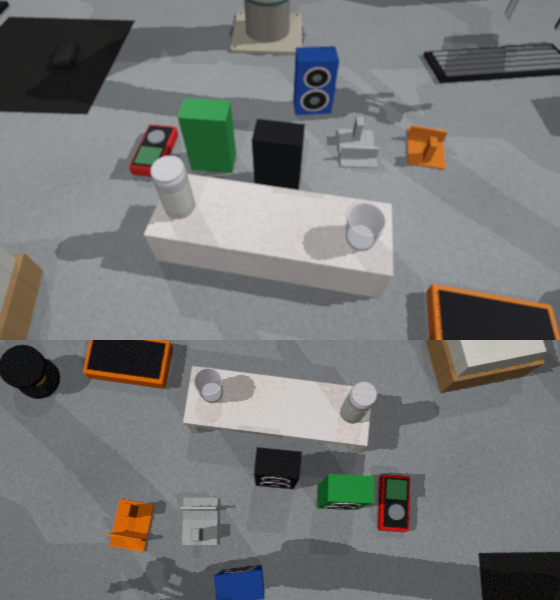

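```bash
cat > m.py <<'E'
from h import *
np.set_printoptions(suppress=True,precision=4)
def rect(P,m):
    q=P[m][:,:2]; q=q[~np.isnan(q).any(1)]
    r=cv2.minAreaRect((q*1000).astype(np.float32)); return np.round(r[0],1),np.round(r[1],1),round(r[2],1),len(q),P[m][:,2].mean().round(4)
def near(P,c,rad): return np.hypot(P[...,0]-c[0],P[...,1]-c[1])<rad
E
python3 - <<'E'
from m import *
f=cam("top");P=cloud(f);Z=P[...,2]
zz=lambda a,b:(Z>a)&(Z<b)
print("spk",rect(P,zz(.152,.17)&near(P,(.54,.055),.07)))
print("green",rect(P,zz(.152,.17)&near(P,(.484,-.06),.07)))
print("blue",rect(P,zz(.152,.17)&near(P,(.33,.128),.07)))
print("riser",rect(P,zz(.09,.1)&near(P,(.69,.06),.23)))
print("handle",rect(P,zz(.055,.065)&near(P,(.425,.228),.05)))
print("lip",rect(P,zz(.033,.041)&near(P,(.48,.228),.06)))
print("plate",rect(P,zz(.003,.009)&near(P,(.45,.228),.08)))
print("can",rect(P,zz(.19,.22)&near(P,(.66,-.097),.08)));print("tub",rect(P,zz(.12,.17)&near(P,(.73,.18),.08)))
print("meter",rect(P,zz(.02,.04)&near(P,(.484,-.213),.1)))
E
```

```text
spk (array([554.5,  52.1]), array([89.9, 54.3]), 83.8, 1265, np.float64(0.1599))
green (array([502.2, -87.9]), array([86.1, 54.3]), 86.9, 1165, np.float64(0.16))
blue (array([317.1, 128.7]), array([54.3, 90.4]), 5.8, 1427, np.float64(0.1601))
riser (array([631.6,  54.9]), array([400.6, 259.7]), 82.1, 9106, np.float64(0.0949))
handle (array([418.9, 228. ]), array([15.3, 25.8]), 89.3, 91, np.float64(0.0598))
lip (array([466.9, 233.6]), array([67.5, 66.1]), 59.9, 75, np.float64(0.0372))
plate (array([454. , 227.4]), array([151.7, 142.3]), 67.2, 1333, np.float64(0.0053))
can (array([ 677. , -111.1]), array([48.7, 50.2]), 72.7, 587, np.float64(0.2031))
tub (array([723.8, 191.3]), array([58.1, 58.3]), 66.1, 498, np.float64(0.1432))
meter (array([ 488.8, -191.6]), array([127.4, 130.2]), 85.0, 1669, np.float64(0.0313))
```

```bash
python3 - <<'E'
from m import *
f=cam("top");P=cloud(f);Z=P[...,2]
m=((Z>.09)&(Z<.098)&near(P,(.70,.06),.25)&(P[...,0]>.605)).astype(np.uint8)
m=cv2.morphologyEx(m,cv2.MORPH_OPEN,np.ones((5,5)))>0
print("riser",rect(P,m), rect(P,m)[0])
q=P[m]; import collections
# front edge line
ys=np.arange(-.08,.2,.02); e=[(y,q[np.abs(q[:,1]-y)<.01][:,0].min()) for y in ys if (np.abs(q[:,1]-y)<.01).sum()>5]; e=np.array(e); k=np.polyfit(e[:,0],e[:,1],1); print(np.degrees(np.arctan(k[0])),np.polyval(k,.05),e)
g=f["img"].astype(int)
for nm,lo,hi in(("lip",.034,.040),("plate",.0035,.009),("all",.0035,.065)):
    mm=((Z>lo)&(Z<hi)&near(P,(.455,.228),.085)).astype(np.uint8)
    n,l,s,c=cv2.connectedComponentsWithStats(mm)
    for i in range(1,n):
        if s[i,4]>25: print(nm,rect(P,l==i))
c=cv2.resize(f["img"][200:280,160:340],None,fx=4,fy=4,interpolation=cv2.INTER_CUBIC)[:,:,::-1]
cv2.imwrite("pics/plate.png",c)
E
```

```text
riser (array([694.8,  46.1]), array([400.6, 132.4]), 82.1, 8468, np.float64(0.0948)) [694.8  46.1]
7.711083193320682 0.6287738914758496 [[-0.08    0.611 ]
 [-0.06    0.6144]
 [-0.04    0.6163]
 [-0.02    0.6191]
 [ 0.      0.6224]
 [ 0.02    0.6236]
 [ 0.04    0.6276]
 [ 0.06    0.6303]
 [ 0.08    0.632 ]
 [ 0.1     0.6369]
 [ 0.12    0.6383]
 [ 0.14    0.6415]
 [ 0.16    0.6439]
 [ 0.18    0.6462]
 [ 0.2     0.6483]]
lip (array([477.4, 227.3]), array([78.1,  4.5]), 89.1, 72, np.float64(0.0371))
plate (array([494.1, 227.3]), array([80.8, 23.8]), 85.9, 260, np.float64(0.0055))
plate (array([435. , 228.8]), array([79.4, 80.6]), 89.4, 905, np.float64(0.0055))
all (array([450.3, 228.4]), array([ 80.2, 110.8]), 89.1, 1419, np.float64(0.0122))
```

View pics/plate.png

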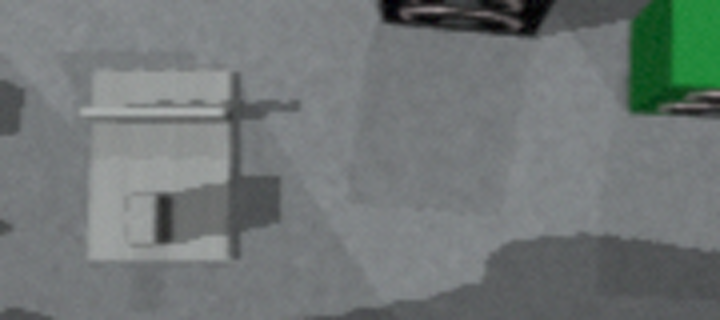

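```bash
cat >> h.py <<'E'
YAW=-7.5
def frame(yclose_deg,pitch=0,roll=0):
    """tool R: y along world angle yclose, z down; then pitched about world horizontal axis along y (tool) by pitch deg, roll about closing... """
    a=np.radians(yclose_deg); y=np.array([np.cos(a),np.sin(a),0]); z=np.array([0,0,-1.]); x=np.cross(y,z)
    return np.stack([x,y,z],1)
def plan(pos,Rt,n=None,start=None):
    o=get_obs(); p0=np.array(o["tool_pos"]); R0=R.from_rotvec(o["orientation"]).as_matrix()
    if start: p0,R0=start
    d=R0.T@(np.array(pos)-p0); w=R.from_matrix(R0.T@Rt).as_rotvec()
    print("shift tool share",np.round(d/.2,4),"mm",np.round(np.linalg.norm(d)*1000,1),"turn share",np.round(w/2/np.pi,4),"deg",np.round(np.degrees(w),2))
    N=n or int(max(np.ceil(np.linalg.norm(d)/.04),np.ceil(np.degrees(np.linalg.norm(w))/8)))
    print(" n",N,"per row if shift only:",np.round(d/.2/N,4),"turn",np.round(w/2/np.pi/N,4))
    d2=Rt.T@(np.array(pos)-p0); print(" shift after turn:",np.round(d2/.2,4), "per row",np.round(d2/.2/N,4))
E
python3 - <<'E'
from h import *
plan([.475,.062,.205],frame(82.5),18)
plan([.475,.062,.205],frame(262.5),18)
E
```

```text
shift tool share [-2.0874 -2.0752  0.0024] mm 588.7 turn share [-0.     -0.     -0.0401] deg [ -0.    -0.   -14.43]
 n 18 per row if shift only: [-1.160e-01 -1.153e-01  1.000e-04] turn [-0.     -0.     -0.0022]
 shift after turn: [-1.5043e+00 -2.5301e+00  2.3000e-03] per row [-8.360e-02 -1.406e-01  1.000e-04]
shift tool share [-2.0874 -2.0752  0.0024] mm 588.7 turn share [-0.      0.      0.4599] deg [ -0.     0.   165.57]
 n 18 per row if shift only: [-1.160e-01 -1.153e-01  1.000e-04] turn [-0.      0.      0.0256]
 shift after turn: [1.5043e+00 2.5301e+00 2.3000e-03] per row [8.360e-02 1.406e-01 1.000e-04]
```

Request:
arm_command(
  plan=[
    [[0,0,0,0,0,-0.02,-1],[0,0,0,0,0,-0.02,-1],[-0.0836,-0.1406,0,0,0,0,-1],[-0.0836,-0.1406,0,0,0,0,-1],[-0.0836,-0.1406,0,0,0,0,-1],[-0.0836,-0.1406,0,0,0,0,-1],[-0.0836,-0.1406,0,0,0,0,-1],[-0.0836,-0.1406,0,0,0,0,-1],[-0.0836,-0.1406,0,0,0,0,-1],[-0.0836,-0.1406,0,0,0,0,-1],[-0.0836,-0.1406,0,0,0,0,-1],[-0.0836,-0.1406,0,0,0,0,-1],[-0.0836,-0.1406,0,0,0,0,-1],[-0.0836,-0.1406,0,0,0,0,-1],[-0.0836,-0.1406,0,0,0,0,-1],[-0.0836,-0.1406,0,0,0,0,-1],[-0.0836,-0.1406,0,0,0,0,-1],[-0.0836,-0.1406,0,0,0,0,-1],[-0.0836,-0.1406,0,0,0,0,-1],[-0.0836,-0.1406,0,0,0,0,-1]],
  ],
)

```text
t: 4.0
tool_pos: [0.4753, 0.0605, 0.2057]
orientation: [0.206, 3.134, 0.0]
wrist_force: [0.5, -0.5, -0.9]
gripper_width: 0.0003
gripper_force: 0.0
```

```bash
python3 - <<'E'
from h import *
o=st()
u=np.array([np.cos(np.radians(-7.5)),np.sin(np.radians(-7.5)),0])
heel=np.array([.5545,.0521,0])+.027*u; print(heel)
plan(heel-.054*u-.028*u+[0,0,.135],frame(82.5))
E
```

```text
t 4.0 pos [0.4753 0.0605 0.2057] ori [2.0630e-01 3.1342e+00 3.0000e-04] F [ 0.5  -0.55 -0.91] w 0.0003057200242938197 gf 0.0
[0.58126901 0.04857579 0.        ]
shift tool share [-0.1227  0.0101  0.3536] mm 74.9 turn share [ 0.      0.0001 -0.0001] deg [ 0.01  0.03 -0.03]
 n 2 per row if shift only: [-0.0613  0.005   0.1768] turn [ 0.  0. -0.]
 shift after turn: [-0.1229  0.0101  0.3536] per row [-0.0614  0.005   0.1768]
```

Request:
arm_command(
  plan=[
    [[-0.03,0.005,0.177,0,0,0,-1],[-0.03,0.005,0.177,0,0,0,-1],[-0.06,0,0,0,0,0,-1],[-0.025,0,0,0,0,0,-1],[-0.025,0,0,0,0,0,-1],[-0.025,0,0,0,0,0,-1],[-0.025,0,0,0,0,0,-1],[-0.025,0,0,0,0,0,-1],[-0.025,0,0,0,0,0,-1],[-0.025,0,0,0,0,0,-1],[-0.025,0,0,0,0,0,-1],[-0.025,0,0,0,0,0,-1],[-0.025,0,0,0,0,0,-1],[-0.025,0,0,0,0,0,-1]],
  ],
)

```text
t: 5.4
tool_pos: [0.5541, 0.0532, 0.1346]
orientation: [0.206, 3.134, 0.0]
wrist_force: [0.1, -0.3, 0.9]
gripper_width: 0.0005
gripper_force: 0.2
```

```bash
python3 - <<'E'
from m import *
o=st(); f=cam("scene"); save(f,"s1.png")
u=np.array([np.cos(np.radians(-7.5)),np.sin(np.radians(-7.5)),0]); print((np.array(o["tool_pos"])-[.5813,.0486,0])@u)
E
```

```text
t 5.4 pos [0.5541 0.0532 0.1346] ori [0.2064 3.1343 0.    ] F [ 0.08 -0.33  0.91] w 0.0004794275111811278 gf 0.24704675485416772
-0.027582399468250685
```

View pics/s1.png

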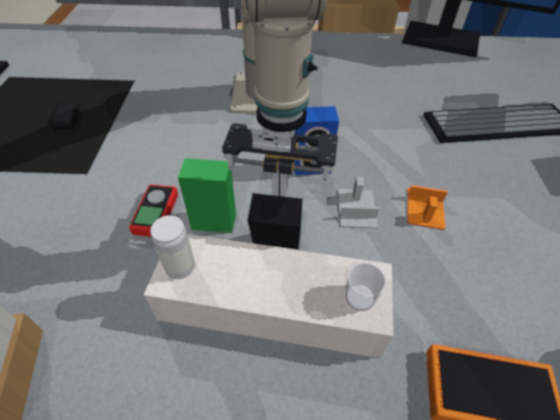

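Request:
arm_command(
  plan=[
    [[-0.01,0,0,0,0,0,-1],[-0.01,0,0,0,0,0,-1],[-0.01,0,0,0,0,0,-1],[-0.01,0,0,0,0,0,-1],[-0.01,0,0,0,0,0,-1],[-0.01,0,0,0,0,0,-1],[-0.01,0,0,0,0,0,-1],[-0.01,0,0,0,0,0,-1],[-0.01,0,0,0,0,0,-1],[0,0,0,0,0,0,-1],[0,0,0,0,0,0,-1],[0.1,0,-0.1,0,0,0,-1],[0.2,0,-0.2,0,0,0,-1]],
  ],
)

```text
t: 6.75
tool_pos: [0.5157, 0.0578, 0.1886]
orientation: [-0.208, -3.132, 0.002]
wrist_force: [-1.0, 1.1, 0.6]
gripper_width: 0.0003
gripper_force: 0.0
```

```bash
cat >> m.py <<'E'
def spk(f,c=(.6,.05),show=True):
    """dark pixels cloud: fit top face plane"""
    P=cloud(f);g=f["img"].max(2)
    m=(near(P,c,.09))&(P[...,2]>.04)&(g<70)
    return P,m
E
python3 - <<'E'
from m import *
o=st(); 
for n in ["top","scene"]:
    f=cam(n); P,m=spk(f); q=P[m]; print(n,len(q),q.min(0),q.max(0)); np.save(n+"_q.npy",q); save(f,n+"2.png")
    # plane by RANSAC
    rng=np.random.default_rng(0);best=None
    for _ in range(400):
        a,b,c=q[rng.choice(len(q),3,False)]; nn=np.cross(b-a,c-a); L=np.linalg.norm(nn)
        if L<1e-5: continue
        nn/=L; k=np.abs((q-a)@nn)<.0015
        if best is None or k.sum()>best[0]: best=(k.sum(),nn,k)
    k=best[2]; cc=q[k].mean(0); nn=np.linalg.svd(q[k]-cc)[2][2]; nn*=np.sign(nn[2]); print("plane",best[0],nn,cc,"tilt of normal",np.degrees(np.arccos(nn[2])),"az",np.degrees(np.arctan2(nn[1],nn[0])))
    # extents in plane
    az=np.arctan2(nn[1],nn[0]); h=np.array([-np.sin(az),np.cos(az),0]); s=np.cross(nn,h)
    qq=q[k]-cc
    r=cv2.minAreaRect((np.c_[qq@h,qq@s]*1000).astype(np.float32)); print(r, cc+h*r[0][0]/1000+s*r[0][1]/1000)
E
```

```text
t 6.75 pos [0.5157 0.0578 0.1886] ori [-0.2078 -3.1317  0.0016] F [-1.01  1.09  0.58] w 0.00033560666314717174 gf 0.0
top 174 [0.5141 0.0243 0.3191] [0.5578 0.1286 0.6282]
plane 97 [0.6499 0.0977 0.7537] [0.5345 0.0515 0.608 ] tilt of normal 41.087873133358066 az 8.549887705039772
((10.03396987915039, 1.4801254272460938), (58.29610061645508, 69.85574340820312), 89.21380615234375) [0.5319 0.0612 0.609 ]
scene 4005 [ 0.5141 -0.0147  0.063 ] [0.6593 0.1282 0.4814]
plane 1240 [ 0.4567 -0.0521  0.8881] [0.6316 0.0426 0.1547] tilt of normal 27.367276785992125 az -6.51312062006981
((-1.0150032043457031, 0.3866748809814453), (51.358150482177734, 89.42343139648438), 89.62784576416016) [0.6312 0.0416 0.1548]
```

```bash
cat >> h.py <<'E'
def tool(yaw,pitch):  # close along plate y; fingers lean forward by pitch
    F=frame(90+yaw); y=F[:,1]
    return R.from_rotvec(-y*np.radians(pitch)).as_matrix()@F
E
python3 - <<'E'
from m import *
f=cam("scene"); P=cloud(f); g=f["img"].astype(int)
m=(g[...,1]>g[...,0]+40)&(g[...,1]>g[...,2]+40)&near(P,(.5,-.07),.1)&(P[...,2]>.03)
r=cv2.minAreaRect((P[m&(P[...,2]>.155)][:,:2]*1000).astype(np.float32)); print("green",r,cv2.boxPoints(r)); print("maxy",np.sort(P[m][:,1])[-20:].round(3)[::5])
T=tool(-.9,10); print(T.round(3))
gp=np.array([.4185,.2288,.042]); tcp=gp+.019*T[:,2]; print(tcp)
up=tcp+np.array([0,0,.10])
plan(up,T)
plan(tcp,T,3,(up,T))
E
```

```text
green ((505.25079345703125, -91.42198181152344), (90.00765991210938, 54.671600341796875), 87.29531860351562) [[ 475.8218 -135.0858]
 [ 530.4325 -137.6656]
 [ 534.6798  -47.7582]
 [ 480.0691  -45.1784]]
maxy [-0.046 -0.046 -0.046 -0.046]
[[-0.985  0.016  0.174]
 [ 0.015  1.    -0.003]
 [-0.174 -0.    -0.985]]
[0.4218 0.2287 0.0233]
shift tool share [0.5795 0.7805 0.3427] mm 206.2 turn share [-0.0014 -0.0272 -0.0182] deg [-0.51 -9.81 -6.56]
 n 6 per row if shift only: [0.0966 0.1301 0.0571] turn [-0.0002 -0.0045 -0.003 ]
 shift after turn: [0.5375 0.842  0.2541] per row [0.0896 0.1403 0.0423]
shift tool share [0.0868 0.     0.4924] mm 100.0 turn share [0. 0. 0.] deg [0. 0. 0.]
 n 3 per row if shift only: [0.0289 0.     0.1641] turn [0. 0. 0.]
 shift after turn: [0.0868 0.     0.4924] per row [0.0289 0.     0.1641]
```

Request:
arm_command(
  plan=[
    [[0,0,0,-0.0007,-0.0136,-0.0091,1],[0,0,0,-0.0007,-0.0136,-0.0091,1],[0.0896,0.1403,0.0423,0,0,0,1],[0.0896,0.1403,0.0423,0,0,0,1],[0.0896,0.1403,0.0423,0,0,0,1],[0.0896,0.1403,0.0423,0,0,0,1],[0.0896,0.1403,0.0423,0,0,0,1],[0.0896,0.1403,0.0423,0,0,0,1],[0,0,0,0,0,0,1],[0,0,0,0,0,0,1]],
  ],
)

```text
t: 7.9
tool_pos: [0.4218, 0.2286, 0.1207]
orientation: [0.022, 2.971, -0.005]
wrist_force: [-0.6, -0.0, -0.6]
gripper_width: 0.0766
gripper_force: 0.0
```

```bash
python3 - <<'E'
from m import *
st(); f=cam("wrist"); P=cloud(f); Z=P[...,2]; save(f,"w1.png")
m=(Z>.055)&(Z<.065)&near(P,(.42,.229),.03); print("handle",rect(P,m))
m=(Z>.034)&(Z<.04)&near(P,(.47,.229),.06); print("lip",rect(P,m))
m=(Z>.0035)&(Z<.065)&near(P,(.45,.228),.09);print("all",rect(P,m))
T=tool(-.9,10); gp=np.array([.4185,.2288,.042]); plan(gp+.019*T[:,2],T)
E
```

```text
t 7.9 pos [0.4218 0.2286 0.1207] ori [ 0.0219  2.9713 -0.0052] F [-0.55 -0.04 -0.62] w 0.07664681733299607 gf 0.0
handle (array([419.1, 229.1]), array([15.8, 28.3]), 88.7, 698, np.float64(0.0585))
lip (array([478.5, 228.1]), array([78.9,  6. ]), 89.1, 444, np.float64(0.0357))
all (array([451.6, 228.5]), array([ 80. , 110.4]), 89.2, 6838, np.float64(0.0163))
shift tool share [0.0864 0.0063 0.4814] mm 97.8 turn share [-0.0003 -0.0006 -0.0002] deg [-0.12 -0.21 -0.07]
 n 3 per row if shift only: [0.0288 0.0021 0.1605] turn [-0.0001 -0.0002 -0.0001]
 shift after turn: [0.0881 0.0053 0.4811] per row [0.0294 0.0018 0.1604]
```

View pics/w1.png

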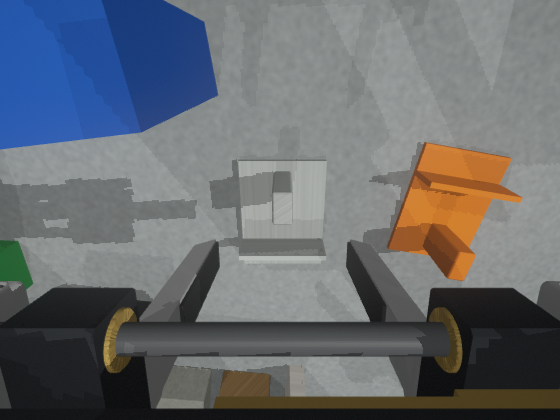

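Request:
arm_command(
  plan=[
    [[0.0288,0.002,0.1605,0,0,0,1],[0.0288,0.002,0.1605,0,0,0,1],[0.0288,0.002,0.1605,0,0,0,1],[0,0,0,0,0,0,1],[0,0,0,0,0,0,-1],[0,0,0,0,0,0,-1],[0,0,0,0,0,0,-1],[0,0,0,0,0,0,-1],[0,0,0,0,0,0,-1],[0,0,0,0,0,0,-1],[0,0,0,0,0,0,-1],[0,0,0,0,0,0,-1]],
  ],
  newtons=25,
)

```text
t: 9.15
tool_pos: [0.4192, 0.2201, 0.0647]
orientation: [0.025, 2.978, -0.042]
wrist_force: [0.1, 0.6, -0.3]
gripper_width: 0.0333
gripper_force: 0.0
```

```bash
python3 - <<'E'
from m import *
o=st(); p=np.array(o["tool_pos"]); T0=R.from_rotvec(o["orientation"]).as_matrix()
up=p+[0,0,.06]; plan(up,T0,3)
# plate offset: tcp relative to plate grip
gp=np.array([.4192,.2288,.040]); Rp=R.from_euler("z",-.9,degrees=True).as_matrix()
rel=Rp.T@(p-gp); RT=Rp.T@T0; np.savez("grip.npz",rel=rel,RT=RT); print(rel)
Y=-7.; Rf=R.from_euler("z",Y,degrees=True).as_matrix(); u=Rf[:,0]
heel=np.array([.582,.0472,0])
Tt=Rf@RT
for d in (.048+.062+.035,):   # handle distance before heel
    g=heel-d*u+[0,0,.04]; tp=g+Rf@rel; print("handle",g,"tcp",tp)
    plan(tp+[0,0,.06],Tt,6,(up,T0)); plan(tp,Tt,4,(tp+[0,0,.06],Tt))
E
```

```text
t 9.15 pos [0.4192 0.2201 0.0647] ori [ 0.025   2.9782 -0.0421] F [ 0.08  0.59 -0.27] w 0.033349115609025176 gf 0.0
shift tool share [-0.0487 -0.008  -0.2959] mm 60.0 turn share [0. 0. 0.] deg [0. 0. 0.]
 n 3 per row if shift only: [-0.0162 -0.0027 -0.0986] turn [0. 0. 0.]
 shift after turn: [-0.0487 -0.008  -0.2959] per row [-0.0162 -0.0027 -0.0986]
[ 0.0002 -0.0087  0.0247]
handle [0.4381 0.0649 0.04  ] tcp [0.4372 0.0562 0.0647]
shift tool share [-0.1004 -0.8173  0.0387] mm 164.9 turn share [0.0028 0.0005 0.0167] deg [0.99 0.16 6.02]
 n 6 per row if shift only: [-0.0167 -0.1362  0.0064] turn [0.0005 0.0001 0.0028]
 shift after turn: [-0.1856 -0.8015  0.0523] per row [-0.0309 -0.1336  0.0087]
shift tool share [0.0487 0.008  0.2959] mm 60.0 turn share [0. 0. 0.] deg [0. 0. 0.]
 n 4 per row if shift only: [0.0122 0.002  0.074 ] turn [0. 0. 0.]
 shift after turn: [0.0487 0.008  0.2959] per row [0.0122 0.002  0.074 ]
```

```bash
python3 - <<'E'
from m import *
o=st(); print(np.round(o["qpos"],3))
E
```

```text
t 9.15 pos [0.4192 0.2201 0.0647] ori [ 0.025   2.9782 -0.0421] F [ 0.08  0.59 -0.27] w 0.033349115609025176 gf 0.0
[-0.617  0.592 -0.03   2.248  0.636  0.233  0.298]
```

```bash
python3 - <<'E'
from m import *
T=tool(-.9,-5); gp=np.array([.4192,.2288,.042]); t=gp+.019*T[:,2]; print(t)
o=get_obs(); p=np.array(o["tool_pos"]); T0=R.from_rotvec(o["orientation"]).as_matrix()
plan(p+[0,0,.04],T0,1); plan(t+[0,0,.08],T,2,(p+[0,0,.04],T0))
E
```

```text
[0.4175 0.2288 0.0231]
shift tool share [-0.0325 -0.0053 -0.1973] mm 40.0 turn share [0. 0. 0.] deg [0. 0. 0.]
 n 1 per row if shift only: [-0.0325 -0.0053 -0.1973] turn [0. 0. 0.]
 shift after turn: [-0.0325 -0.0053 -0.1973] per row [-0.0325 -0.0053 -0.1973]
shift tool share [0.0103 0.0438 0.0053] mm 9.1 turn share [-0.0043  0.0399 -0.0004] deg [-1.54 14.35 -0.13]
 n 2 per row if shift only: [0.0051 0.0219 0.0026] turn [-0.0021  0.0199 -0.0002]
 shift after turn: [0.0084 0.0436 0.0088] per row [0.0042 0.0218 0.0044]
```

Request:
arm_command(
  plan=[
    [[-0.0325,-0.005,-0.2,0,0,0,0.8],[0,0,0,-0.0021,0.02,0,0.8],[0,0,0,-0.0021,0.02,0,0.8],[0.0084,0.044,0.009,0,0,0,0.8],[0,0,0,0,0,0,0.8],[0,0,0,0,0,0,0.8]],
  ],
)

```text
t: 9.75
tool_pos: [0.4167, 0.2283, 0.1024]
orientation: [-0.026, -3.069, 0.009]
wrist_force: [0.3, 0.7, 0.8]
gripper_width: 0.078
gripper_force: 0.0
```

```bash
python3 - <<'E'
from m import *
o=st(); print(np.round(o["qpos"],3))
T=tool(-.9,-5); gp=np.array([.4192,.2288,.042]); t=gp+.019*T[:,2]
plan(t,T,4)
E
```

```text
t 9.75 pos [0.4167 0.2283 0.1024] ori [-0.026  -3.0693  0.0087] F [0.34 0.72 0.75] w 0.07799246771661326 gf 0.0
[-0.24   0.606 -0.434  2.022  0.342  0.65   0.659]
shift tool share [-0.0326  0.005   0.3951] mm 79.3 turn share [-0.001   0.0024 -0.0002] deg [-0.35  0.87 -0.09]
 n 4 per row if shift only: [-0.0082  0.0012  0.0988] turn [-0.0002  0.0006 -0.0001]
 shift after turn: [-0.0386  0.0025  0.3946] per row [-0.0097  0.0006  0.0987]
```

Request:
arm_command(
  plan=[
    [[-0.009,0.001,0.0988,-0.0003,0.0006,0,0.6],[-0.009,0.001,0.0988,-0.0003,0.0006,0,0.6],[-0.009,0.001,0.0988,-0.0003,0.0006,0,0.6],[-0.009,0.001,0.0988,0,0.0006,0,0.6],[0,0,0,0,0,0,0.6]],
  ],
)

```text
t: 10.25
tool_pos: [0.4163, 0.2287, 0.0218]
orientation: [-0.023, -3.051, 0.003]
wrist_force: [-0.3, 0.5, 1.2]
gripper_width: 0.0752
gripper_force: 0.0
```

```bash
python3 - <<'E'
from m import *
o=st(); print(np.round(o["qpos"],3))
T=tool(-.9,-5); gp=np.array([.4192,.2288,.042]); t=gp+.019*T[:,2]
plan(t,T,4)
E
```

```text
t 10.25 pos [0.4163 0.2287 0.0218] ori [-0.023  -3.0515  0.0033] F [-0.26  0.48  1.17] w 0.07524899188561913 gf 0.0
[-0.291  0.749 -0.354  2.053  0.419  0.487  0.609]
shift tool share [-0.0058  0.0005 -0.007 ] mm 1.8 turn share [-0.0005 -0.0004  0.0001] deg [-0.16 -0.16  0.03]
 n 4 per row if shift only: [-0.0015  0.0001 -0.0017] turn [-0.0001 -0.0001  0.    ]
 shift after turn: [-0.0058  0.0005 -0.0069] per row [-0.0015  0.0001 -0.0017]
```

Good. Close and lift.

Request:
arm_command(
  plan=[
    [[0,0,0,0,0,0,-1],[0,0,0,0,0,0,-1],[0,0,0,0,0,0,-1],[0,0,0,0,0,0,-1],[0,0,0,0,0,0,-1],[0,0,0,0,0,0,-1],[0,0,0,0,0,0,-1],[0,0,0,0,0,0,-1],[0,0,0,0,0,0,-1],[0,0,0,0,0,0,-1],[0,0,0,0,0,0,-1],[0,0,0,0,0,0,-1]],
  ],
  newtons=30,
)

```text
t: 11.45
tool_pos: [0.4191, 0.2287, 0.0234]
orientation: [-0.029, -3.055, -0.002]
wrist_force: [-0.3, -1.0, 1.5]
gripper_width: 0.0156
gripper_force: 30.0
```

```bash
python3 - <<'E'
from m import *
o=st(); p=np.array(o["tool_pos"]); T0=R.from_rotvec(o["orientation"]).as_matrix()
up=p+[0,0,.06]; plan(up,T0,3)
gp=np.array([.4192,.2288,.040]); Rp=R.from_euler("z",-.9,degrees=True).as_matrix()
rel=Rp.T@(p-gp); RT=Rp.T@T0; np.savez("grip.npz",rel=rel,RT=RT); print(rel)
Y=-7.; Rf=R.from_euler("z",Y,degrees=True).as_matrix(); u=Rf[:,0]
heel=np.array([.582,.0472,0]); Tt=Rf@RT
g=heel-.147*u+[0,0,.04]; tp=g+Rf@rel; print("handle",g,"tcp",tp)
plan(tp+[0,0,.06],Tt,6,(up,T0))
E
```

```text
t 11.45 pos [0.4191 0.2287 0.0234] ori [-0.0295 -3.0546 -0.0015] F [-0.26 -1.04  1.54] w 0.015584728580421868 gf 29.99943047761917
shift tool share [ 0.026   0.0001 -0.2989] mm 60.0 turn share [0. 0. 0.] deg [0. 0. 0.]
 n 3 per row if shift only: [ 0.0087  0.     -0.0996] turn [0. 0. 0.]
 shift after turn: [ 0.026   0.0001 -0.2989] per row [ 0.0087  0.     -0.0996]
[-0.0001 -0.0001 -0.0166]
handle [0.4361 0.0651 0.04  ] tcp [0.436  0.065  0.0234]
shift tool share [-0.0998 -0.8166 -0.0088] mm 164.5 turn share [-0.0015 -0.      0.0169] deg [-0.53 -0.    6.08]
 n 6 per row if shift only: [-0.0166 -0.1361 -0.0015] turn [-0.0002 -0.      0.0028]
 shift after turn: [-0.1857 -0.8013 -0.0163] per row [-0.0309 -0.1335 -0.0027]
```

Request:
arm_command(
  plan=[
    [[0.0087,0,-0.1,0,0,0,-1],[0.0087,0,-0.1,0,0,0,-1],[0.0087,0,-0.1,0,0,0,-1],[0,0,0,-0.0015,0,0.0169,-1],[-0.0265,-0.1145,-0.0023,0,0,0,-1],[-0.0265,-0.1145,-0.0023,0,0,0,-1],[-0.0265,-0.1145,-0.0023,0,0,0,-1],[-0.0265,-0.1145,-0.0023,0,0,0,-1],[-0.0265,-0.1145,-0.0023,0,0,0,-1],[-0.0265,-0.1145,-0.0023,0,0,0,-1],[-0.0265,-0.1145,-0.0023,0,0,0,-1],[0,0,0,0,0,0,-1],[0,0,0,0,0,0,-1]],
  ],
)

```text
t: 12.75
tool_pos: [0.4359, 0.0652, 0.0833]
orientation: [-0.194, -3.049, -0.01]
wrist_force: [-0.7, -0.0, -2.3]
gripper_width: 0.016
gripper_force: 30.0
```

```bash
cat >> m.py <<'E'
def topface(f,c=(.63,.042)):
    P,m=spk(f,c); q=P[m&(P[...,2]>.10)]
    rng=np.random.default_rng(0);best=None
    for _ in range(500):
        a,b,d=q[rng.choice(len(q),3,False)]; nn=np.cross(b-a,d-a); L=np.linalg.norm(nn)
        if L<1e-5 or abs(nn[2])/L<.8: continue
        nn/=L; k=np.abs((q-a)@nn)<.0015
        if best is None or k.sum()>best[0]: best=(k.sum(),nn,k)
    k=best[2]; cc=q[k].mean(0); nn=np.linalg.svd(q[k]-cc)[2][2]; nn*=np.sign(nn[2])
    az=np.arctan2(nn[1],nn[0]); h=np.array([-np.sin(az),np.cos(az),0]); s=np.cross(nn,h); qq=q[k]-cc
    r=cv2.minAreaRect((np.c_[qq@h,qq@s]*1000).astype(np.float32)); tc=cc+h*r[0][0]/1000+s*r[0][1]/1000
    a=np.radians(-7.0); tilt=np.arccos(nn[2]); uu=np.array([np.cos(az),np.sin(az),0])
    xb=uu*np.cos(tilt)-np.array([0,0,np.sin(tilt)])
    heel=tc+.027*xb-.16*nn
    print("spk n",best[0],"tilt",np.degrees(tilt).round(2),"az",np.degrees(az).round(2),"size",np.round(r[1],1),"rectang",round(r[2],1),"topc",tc,"heel",heel)
    return tilt,az,tc,heel
E
python3 - <<'E'
from m import *
o=st(); p=np.array(o["tool_pos"]); T0=R.from_rotvec(o["orientation"]).as_matrix()
f=cam("scene"); save(f,"s3.png"); topface(f)
z=np.load("grip.npz"); Rf=R.from_euler("z",-7,degrees=True).as_matrix(); u=Rf[:,0]
heel=np.array([.582,.0472,0]); g=heel-.147*u+[0,0,.04]; tp=g+Rf@z["rel"]
plan(tp,Rf@z["RT"],4)
# plate visible in scene
P=cloud(f);Z=P[...,2]
m=(Z>.088)&(Z<.106)&near(P,(.5,.06),.06)&(f["img"].min(2)>90); print("lip?",rect(P,m))
E
```

```text
t 12.75 pos [0.4359 0.0652 0.0833] ori [-0.1936 -3.0487 -0.0104] F [-0.65 -0.01 -2.26] w 0.0159780057064774 gf 29.9990513920784
spk n 1305 tilt 26.71 az -6.66 size [52.4 89.9] rectang 89.2 topc [0.631  0.0415 0.1549] heel [ 0.5835  0.047  -0.0001]
shift tool share [-0.0267 -0.0055  0.299 ] mm 60.0 turn share [0.0002 0.     0.0001] deg [0.09 0.   0.03]
 n 4 per row if shift only: [-0.0067 -0.0014  0.0747] turn [0.0001 0.     0.    ]
 shift after turn: [-0.0267 -0.005   0.299 ] per row [-0.0067 -0.0013  0.0747]
lip? (array([471.8,  59.8]), array([80.3, 58. ]), 82.6, 298, np.float64(0.0956))
```

View pics/s3.png

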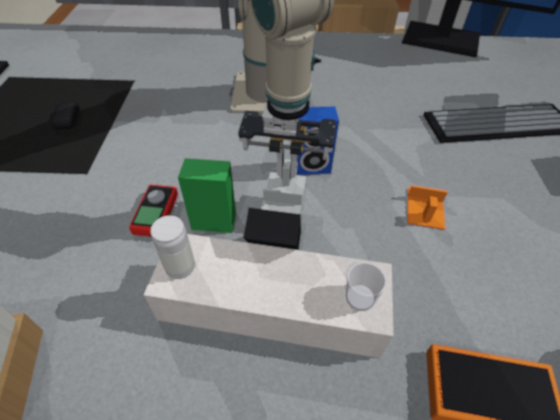

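Request:
arm_command(
  plan=[
    [[-0.0067,-0.0013,0.0747,0,0,0,-1],[-0.0067,-0.0013,0.0747,0,0,0,-1],[-0.0067,-0.0013,0.0747,0,0,0,-1],[-0.006,-0.0013,0.0697,0,0,0,-1],[0,0,0,0,0,0,-1],[-0.03,0,-0.0026,0,0,0,-1],[-0.03,0,-0.0026,0,0,0,-1],[-0.03,0,-0.0026,0,0,0,-1],[-0.03,0,-0.0026,0,0,0,-1],[-0.025,0,-0.0022,0,0,0,-1],[0,0,0,0,0,0,-1],[0,0,0,0,0,0,-1]],
  ],
)

```text
t: 14.0
tool_pos: [0.4647, 0.0604, 0.0245]
orientation: [-0.192, -3.049, -0.009]
wrist_force: [0.2, 0.4, -1.7]
gripper_width: 0.0161
gripper_force: 30.0
```

```bash
cat >> m.py <<'E'
def handle(Y=-7.):
    o=st(); p=np.array(o["tool_pos"]); z=np.load("grip.npz"); Rn=R.from_rotvec(o["orientation"]).as_matrix()@z["RT"].T
    g=p-Rn@z["rel"]; u=Rn[:,0]; e=R.from_matrix(Rn).as_euler("zyx",degrees=True); print("handle",g,"euler",e.round(2))
    return g,Rn
E
python3 - <<'E'
from m import *
g,Rn=handle(); f=cam("scene"); t,az,tc,heel=topface(f); heel=np.array([.583,.0471,0])
d=Rn.T@(heel-g); print("heel in plate frame",d,"gap",d[0]-.054*np.cos(t)-.062)
E
```

```text
t 14.0 pos [0.4647 0.0604 0.0245] ori [-0.1924 -3.0487 -0.0094] F [ 0.21  0.39 -1.66] w 0.016054837860652635 gf 29.998885989189148
handle [0.4648 0.0605 0.0411] euler [-7.02  0.01  0.03]
spk n 1317 tilt 26.58 az -7.06 size [52.5 89.8] rectang 89.9 topc [0.6307 0.0415 0.1548] heel [ 0.5836  0.0473 -0.0003]
heel in plate frame [ 0.1189  0.0011 -0.0411] gap 0.008640994532502444
```

Request:
arm_command(
  plan=[
    [[-0.01,0.005,0.002,0,0,0,-1],[-0.01,0,0.0,0,0,0,-1],[-0.01,0,-0.001,0,0,0,-1],[0,0,0,0,0,0,-1],[-0.005,0,-0.0004,0,0,0,-1],[-0.005,0,-0.0004,0,0,0,-1],[0,0,0,0,0,0,-1]],
  ],
)

```text
t: 14.75
tool_pos: [0.4721, 0.0605, 0.0237]
orientation: [-0.192, -3.048, -0.009]
wrist_force: [-1.1, 0.5, -0.6]
gripper_width: 0.0157
gripper_force: 30.0
```

```bash
python3 - <<'E'
from m import *
g,Rn=handle(); f=cam("scene"); t,az,tc,heel=topface(f); h2=np.array([.583,.0471,0])
for h in (heel,h2): d=Rn.T@(h-g); print("heel in plate frame",d,"gap",d[0]-.054*np.cos(t)-.062)
E
```

```text
t 14.75 pos [0.4721 0.0605 0.0237] ori [-0.1916 -3.0477 -0.009 ] F [-1.06  0.53 -0.63] w 0.015723824853848673 gf 29.999087154865265
handle [0.4722 0.0606 0.0403] euler [-6.99  0.07  0.02]
spk n 1333 tilt 26.66 az -7.18 size [90.  52.4] rectang 0.1 topc [0.6307 0.0413 0.1548] heel [ 0.5834  0.0473 -0.0003]
heel in plate frame [ 0.1121  0.0003 -0.0404] gap 0.0017907057008877958
heel in plate frame [ 0.1116  0.0001 -0.0402] gap 0.0013715144629229958
```

Request:
arm_command(
  plan=[
    [[-0.0035,0,-0.0003,0,0,0,-1],[-0.0035,0,-0.0003,0,0,0,-1],[0,0,0,0,0,0,-1],[0,0,0,0,0,0,-1]],
  ],
)

```text
t: 15.2
tool_pos: [0.4722, 0.0604, 0.0237]
orientation: [-0.191, -3.046, -0.008]
wrist_force: [-5.4, 0.0, 1.1]
gripper_width: 0.0159
gripper_force: 30.0
```

```bash
python3 - <<'E'
from m import *
g,Rn=handle(); f=cam("scene"); t,az,tc,heel=topface(f); h2=np.array([.583,.0471,0])
for h in (heel,h2): d=Rn.T@(h-g); print("gap",d[0]-.054*np.cos(t)-.062)
E
```

```text
t 15.2 pos [0.4722 0.0604 0.0237] ori [-0.1909 -3.0457 -0.0082] F [-5.39  0.05  1.09] w 0.015933765865552247 gf 30.000018775463104
handle [0.4724 0.0605 0.0403] euler [-6.96  0.19 -0.  ]
spk n 1298 tilt 25.86 az -6.85 size [89.7 52.4] rectang 0.3 topc [0.6307 0.0413 0.1549] heel [ 0.5855  0.0467 -0.0008]
gap 0.0034822390607947007
gap 0.0009377781633360394
```

Request:
arm_command(
  plan=[
    [[0.004,0,0.001,0,0,0,-1],[0,0,0,0,0,0,0.0],[0,0,0,0,0,0,0.0],[0,0,0,0,0,0,0.0],[0,0,0,0,0,0,0.0],[0,0,0,0,0,0,0.0],[0.0,0,-0.05,0,0,0,0.0],[0.0,0,-0.15,0,0,0,0.0],[0,0,-0.2,0,0,0,0.0],[0,0,-0.2,0,0,0,0],[0,0,-0.2,0,0,0,0.2],[0,0,-0.2,0,0,0,0.6]],
  ],
)

```text
t: 16.45
tool_pos: [0.4904, 0.0581, 0.2254]
orientation: [-0.191, -3.05, -0.01]
wrist_force: [1.4, -0.4, 0.5]
gripper_width: 0.0594
gripper_force: 0.0
```

```bash
python3 - <<'E'
from m import *
o=st(); print(np.round(o["qpos"],3)); f=cam("scene"); t,az,tc,heel=topface(f)
w=cam("wrist"); P=cloud(w); Z=P[...,2]; save(w,"w2.png")
print("handle",rect(P,(Z>.055)&(Z<.065)&near(P,(.472,.06),.025)))
print("lip",rect(P,(Z>.033)&(Z<.04)&near(P,(.53,.055),.06)))
print("plate",rect(P,(Z>.0025)&(Z<.065)&near(P,(.485,.06),.07)&(w["img"].min(2)>100)))
# cage targets
uu=np.array([np.cos(np.radians(-7)),np.sin(np.radians(-7)),0]); hl=np.array([.583,.0471,0])
def cage(th,s,off=0.,yaw=-7):
    a=np.radians(th); up=np.array([0,0,1.])
    n=uu*np.sin(a)+up*np.cos(a); xb=uu*np.cos(a)-up*np.sin(a)
    z=-n; 
    c=hl+xb*(-.027+off)+n*s
    return c,[np.stack([np.cross(y,z),y,z],1) for y in (xb,-xb)]
for th,s in((26,.16+.08),(26,.137),(10,.137)):
    c,Ts=cage(th,s); print(th,c)
    for T in Ts: plan(c,T)
E
```

```text
t 16.45 pos [0.4904 0.0581 0.2254] ori [-0.1914 -3.0497 -0.0098] F [ 1.44 -0.43  0.46] w 0.05938235937159382 gf 0.0
[ 0.21   0.469 -0.532  1.831  0.235  0.992  1.025]
spk n 1311 tilt 26.4 az -6.76 size [52.6 89.6] rectang 89.5 topc [0.6308 0.0416 0.155 ] heel [ 0.5841  0.0472 -0.0003]
handle (array([472.4,  61.4]), array([14.7, 27.1]), 82.9, 345, np.float64(0.0586))
lip (array([536.4,  55.1]), array([88.9, 14.9]), 82.7, 558, np.float64(0.0361))
plate (array([501.5,  57.7]), array([ 80.1, 103.3]), 82.8, 4469, np.float64(0.0141))
26 [0.6633 0.0372 0.2275]
shift tool share [-0.8503 -0.0022 -0.061 ] mm 170.5 turn share [0.0477 0.0466 0.2463] deg [17.16 16.77 88.67]
 n 12 per row if shift only: [-0.0709 -0.0002 -0.0051] turn [0.004  0.0039 0.0205]
 shift after turn: [-0.0056  0.7679 -0.3702] per row [-0.0005  0.064  -0.0308]
shift tool share [-0.8503 -0.0022 -0.061 ] mm 170.5 turn share [-0.0466  0.0477 -0.2472] deg [-16.78  17.17 -89.  ]
 n 12 per row if shift only: [-0.0709 -0.0002 -0.0051] turn [-0.0039  0.004  -0.0206]
 shift after turn: [ 0.0056 -0.7679 -0.3702] per row [ 0.0005 -0.0
[... 470 characters left out ...]
04  0.0348] turn [-0.0039  0.004  -0.0206]
 shift after turn: [ 0.0056 -0.7679  0.1448] per row [ 0.0005 -0.064   0.0121]
10 [0.5802 0.0474 0.1396]
shift tool share [-0.4663 -0.0054  0.4093] mm 124.1 turn share [0.0128 0.0118 0.2492] deg [ 4.59  4.25 89.72]
 n 12 per row if shift only: [-0.0389 -0.0004  0.0341] turn [0.0011 0.001  0.0208]
 shift after turn: [-0.0056  0.5042  0.3616] per row [-0.0005  0.042   0.0301]
shift tool share [-0.4663 -0.0054  0.4093] mm 124.1 turn share [-0.0118  0.0128 -0.2503] deg [ -4.25   4.6  -90.12]
 n 12 per row if shift only: [-0.0389 -0.0004  0.0341] turn [-0.001   0.0011 -0.0209]
 shift after turn: [ 0.0056 -0.5042  0.3616] per row [ 0.0005 -0.042   0.0301]
```

View pics/w2.png

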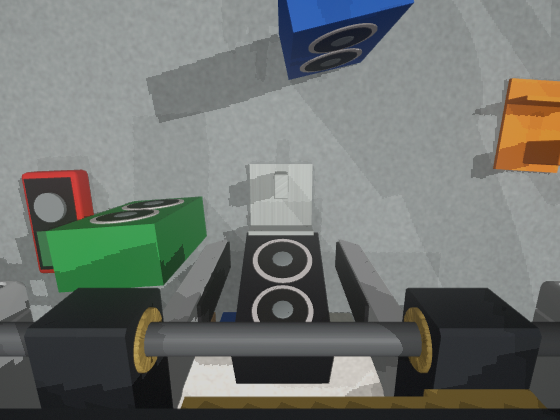

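Request:
arm_command(
  plan=[
    [[0,0,0,0.004,0.0039,0.0205,1],[0,0,0,0.004,0.0039,0.0205,1],[0,0,0,0.004,0.0039,0.0205,1],[0,0,0,0.004,0.0039,0.0205,1],[0,0,0,0.004,0.0039,0.0205,1],[0,0,0,0.004,0.0039,0.0205,1],[0,0,0,0.004,0.0039,0.0205,1],[0,0,0,0.004,0.0039,0.0205,1],[0,0,0,0.004,0.0039,0.0205,1],[0,0,0,0.004,0.0039,0.0205,1],[0,0,0,0.004,0.0039,0.0205,1],[0,0,0,0.004,0.0039,0.0205,1],[0,0.128,-0.0617,0,0,0,1],[0,0.128,-0.0617,0,0,0,1],[0,0.128,-0.0617,0,0,0,1],[0,0.128,-0.0617,0,0,0,1],[0,0.128,-0.0617,0,0,0,1],[0,0.128,-0.0617,0,0,0,1],[0,0,0,0,0,0,1]],
  ],
)

```text
t: 18.45
tool_pos: [0.6614, 0.037, 0.2171]
orientation: [-2.067, -1.829, 0.439]
wrist_force: [-0.7, -0.4, -0.3]
gripper_width: 0.094
gripper_force: 0.0
```

```bash
cat >> m.py <<'E'
uu=np.array([np.cos(np.radians(-7)),np.sin(np.radians(-7)),0]); hl=np.array([.5835,.0472,0])
def cage(th,s,off=0.,tt=None):
    a=np.radians(th); up=np.array([0,0,1.])
    n=uu*np.sin(a)+up*np.cos(a); xb=uu*np.cos(a)-up*np.sin(a); c=hl+xb*(-.027+off)+n*s
    if tt is not None: a=np.radians(tt); n=uu*np.sin(a)+up*np.cos(a); xb=uu*np.cos(a)-up*np.sin(a)
    return c,np.stack([np.cross(xb,-n),xb,-n],1)
E
python3 - <<'E'
from m import *
o=st(); print(np.round(o["qpos"],3)); c,T=cage(26.4,.137); plan(c,T,5)
E
```

```text
t 18.45 pos [0.6614 0.037  0.2171] ori [-2.0671 -1.8295  0.439 ] F [-0.65 -0.39 -0.34] w 0.09395313057445694 gf 0.0
[-0.031  0.968 -0.069  0.867 -0.033  1.766 -0.204]
shift tool share [ 0.0046 -0.0011  0.4619] mm 92.4 turn share [-0.0011  0.0005 -0.0001] deg [-0.38  0.19 -0.02]
 n 5 per row if shift only: [ 0.0009 -0.0002  0.0924] turn [-0.0002  0.0001 -0.    ]
 shift after turn: [ 0.0031 -0.0041  0.4619] per row [ 0.0006 -0.0008  0.0924]
```

Request:
arm_command(
  plan=[
    [[0.0008,-0.0004,0.0924,0,0,0,1],[0.0008,-0.0004,0.0924,0,0,0,1],[0.0008,-0.0004,0.0924,0,0,0,1],[0.0008,-0.0004,0.0924,0,0,0,1],[0.0008,-0.0004,0.0924,0,0,0,1],[0,0,0,0,0,0,0.35],[0,0,0,0,0,0,0.35],[0,0,0,0,0,0,0.35],[0,0,0,0,0,0,0.35],[0,0,0,0,0,0,0.35],[0,0,0,0,0,0,0.35],[0,0,0,0,0,0,0.35]],
  ],
  newtons=5,
)

```text
t: 19.65
tool_pos: [0.6184, 0.0433, 0.1377]
orientation: [-2.067, -1.831, 0.438]
wrist_force: [0.2, -0.1, -0.2]
gripper_width: 0.0636
gripper_force: 0.0
```

```bash
python3 - <<'E'
from m import *
o=st(); print(np.round(o["qpos"],3)); p=np.array(o["tool_pos"]); T0=R.from_rotvec(o["orientation"]).as_matrix()
f=cam("scene"); save(f,"s4.png")
for r in models.landmark_of(f,"speaker_mid")[:2]: print(r)
prev=(p,T0)
for th in (24,22,20,18,16,14,12,10,9):
    c,T=cage(th,.137); print(th); plan(c,T,4,prev); prev=(c,T)
E
```

```text
t 19.65 pos [0.6184 0.0433 0.1377] ori [-2.0667 -1.8312  0.4377] F [ 0.21 -0.08 -0.16] w 0.06364146444572837 gf 0.0
[-0.032  0.948 -0.077  1.139 -0.03   1.513 -0.204]
{'xy': [313.3, 143.3], 'confidence': 0.59}
{'xy': [208.7, 197.9], 'confidence': 0.58}
24
shift tool share [-0.0019 -0.0148  0.016 ] mm 4.4 turn share [-0.0076  0.0005  0.0001] deg [-2.72  0.18  0.04]
 n 4 per row if shift only: [-0.0005 -0.0037  0.004 ] turn [-0.0019  0.0001  0.    ]
 shift after turn: [-0.002  -0.0155  0.0152] per row [-0.0005 -0.0039  0.0038]
22
shift tool share [ 0.     -0.0238  0.0051] mm 4.9 turn share [-0.0056 -0.      0.    ] deg [-2. -0.  0.]
 n 4 per row if shift only: [ 0.     -0.006   0.0013] turn [-0.0014 -0.      0.    ]
 shift after turn: [ 0.     -0.024   0.0043] per row [ 0.     -0.006   0.0011]
20
shift tool share [-0.     -0.0238  0.0051] mm 4.9 turn share [-0.0056  0.     -0.    ] deg [-2.  0. -0.]
 n 4 per row if shift only: [-0.     -0.006   0.0013] turn [-0.0014  0.     -0.    ]
 shift after turn: [-0.     -0.024   0.0043] per row [-0.     -0.006   0.0011]
18
shift tool share [-0. 
[... 905 characters left out ...]
er row if shift only: [ 0.     -0.006   0.0013] turn [-0.0014 -0.      0.    ]
 shift after turn: [ 0.     -0.024   0.0043] per row [ 0.     -0.006   0.0011]
10
shift tool share [-0.     -0.0238  0.0051] mm 4.9 turn share [-0.0056  0.     -0.    ] deg [-2.  0. -0.]
 n 4 per row if shift only: [-0.     -0.006   0.0013] turn [-0.0014  0.     -0.    ]
 shift after turn: [-0.     -0.024   0.0043] per row [-0.     -0.006   0.0011]
9
shift tool share [-0.     -0.0119  0.0025] mm 2.4 turn share [-0.0028  0.      0.    ] deg [-1.  0.  0.]
 n 4 per row if shift only: [-0.     -0.003   0.0006] turn [-0.0007  0.      0.    ]
 shift after turn: [-0.     -0.012   0.0023] per row [-0.     -0.003   0.0006]
```

View pics/s4.png

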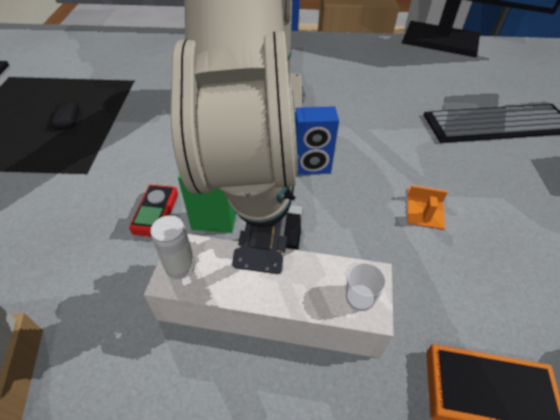

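Request:
arm_command(
  plan=[
    [[0,0,0.006,0,0,0,0.25],[-0.001,-0.0074,0.006,-0.0038,0.0002,0,0.25],[-0.001,-0.0074,0.004,-0.0038,0.0002,0,0.25],[0,-0.006,0.0012,-0.0014,0,0,0.25],[0,-0.006,0.0012,-0.0014,0,0,0.25],[0,-0.006,0.0012,-0.0014,0,0,0.25],[0,-0.006,0.0012,-0.0014,0,0,0.25],[0,-0.006,0.0012,-0.0014,0,0,0.25],[0,-0.006,0.0012,-0.0014,0,0,0.25],[0,-0.006,0.0012,-0.0014,0,0,0.25],[0,-0.006,0.0012,-0.0014,0,0,0.25],[0,-0.006,0.0012,-0.0014,0,0,0.25],[0,-0.006,0.0012,-0.0014,0,0,0.25],[0,-0.006,0.0012,-0.0014,0,0,0.25],[0,-0.006,0.0012,-0.0014,0,0,0.25],[0,0,0,0,0,0,0.25],[0,0,0,0,0,0,0.25]],
  ],
)

```text
t: 21.45
tool_pos: [0.5996, 0.0451, 0.1386]
orientation: [-2.165, -1.917, 0.304]
wrist_force: [-0.1, -0.1, -0.2]
gripper_width: 0.0586
gripper_force: 0.0
```

```bash
python3 - <<'E'
from m import *
o=st(); prev=None
for th in (16,10):
    c,T=cage(th,.137); print(th); plan(c,T,12)
E
```

```text
t 21.45 pos [0.5996 0.0451 0.1386] ori [-2.1647 -1.917   0.3038] F [-0.13 -0.14 -0.21] w 0.05858411552652954 gf 0.00029257087589940056
16
shift tool share [ 0.0008 -0.0217  0.0044] mm 4.4 turn share [-0.0055  0.0001  0.0001] deg [-1.98  0.05  0.05]
 n 12 per row if shift only: [ 0.0001 -0.0018  0.0004] turn [-0.0005  0.      0.    ]
 shift after turn: [ 0.0007 -0.0218  0.0037] per row [ 0.0001 -0.0018  0.0003]
10
shift tool share [ 0.0008 -0.0919  0.0247] mm 19.0 turn share [-0.0222  0.0001  0.0001] deg [-7.98  0.04  0.05]
 n 12 per row if shift only: [ 0.0001 -0.0077  0.0021] turn [-0.0018  0.      0.    ]
 shift after turn: [ 0.0007 -0.0944  0.0117] per row [ 0.0001 -0.0079  0.001 ]
```

Request:
arm_command(
  plan=[
    [[0,-0.006,0.0012,-0.0014,0,0,0.25],[0,-0.006,0.0012,-0.0014,0,0,0.25],[0,-0.006,0.0012,-0.0014,0,0,0.25],[0,-0.006,0.0012,-0.0014,0,0,0.25],[0,-0.006,0.0012,-0.0014,0,0,0.25],[0,-0.006,0.0012,-0.0014,0,0,0.25],[0,-0.006,0.0012,-0.0014,0,0,0.25],[0,-0.006,0.0012,-0.0014,0,0,0.25],[0,-0.006,0.0012,-0.0014,0,0,0.25],[0,-0.006,0.0012,-0.0014,0,0,0.25],[0,0,0,0,0,0,0.25],[0,0,0,0,0,0,0.25]],
  ],
)

```text
t: 22.65
tool_pos: [0.5876, 0.0467, 0.1396]
orientation: [-2.22, -1.966, 0.223]
wrist_force: [-0.4, 0.4, 0.2]
gripper_width: 0.0584
gripper_force: 0.0
```

```bash
cat >> m.py <<'E'
def front(f):
    """fit visible speaker planes near heel from a view"""
    P=cloud(f);Z=P[...,2];g=f["img"].max(2).astype(int)
    return P
E
python3 - <<'E'
from m import *
o=st()
for th in (10,):
    c,T=cage(th,.137); plan(c,T,12)
ims=[]
for n in ("top","wrist"):
    f=cam(n); ims.append(f["img"])
cv2.imwrite("pics/tw.png",cv2.resize(np.vstack([ims[0][130:340,150:430].repeat(2,0).repeat(2,1)[:300],ims[1][100:400]]),None,fx=1,fy=1)[:,:,::-1])
P=cloud(f);Z=P[...,2]
print("handle",rect(P,(Z>.055)&(Z<.065)&near(P,(.472,.06),.03)))
E
```

```text
t 22.65 pos [0.5876 0.0467 0.1396] ori [-2.2195 -1.9657  0.2228] F [-0.38  0.38  0.22] w 0.058432297608820946 gf 0.0
shift tool share [ 0.     -0.034   0.0078] mm 7.0 turn share [-0.0081  0.0001  0.0002] deg [-2.91  0.03  0.06]
 n 12 per row if shift only: [ 0.     -0.0028  0.0006] turn [-0.0007  0.      0.    ]
 shift after turn: [ 0.     -0.0344  0.006 ] per row [ 0.     -0.0029  0.0005]
handle (array([469.3,  62.1]), array([16.4, 28.6]), 83.2, 482, np.float64(0.0583))
```

View pics/tw.png

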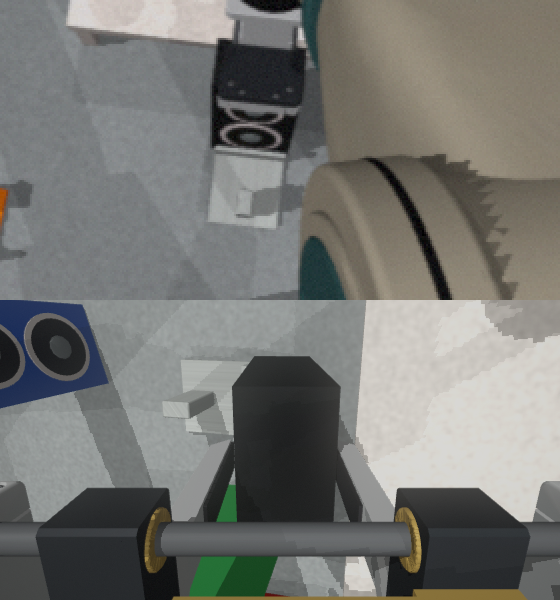

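Request:
arm_command(
  plan=[
    [[0,-0.006,0.0012,-0.0014,0,0,0.25],[0,-0.006,0.0012,-0.0014,0,0,0.25],[0,-0.006,0.0012,-0.0014,0,0,0.25],[0,-0.006,0.0012,-0.0014,0,0,0.25],[0,-0.006,0.0012,-0.0014,0,0,0.25],[0,-0.006,0.0012,-0.0014,0,0,0.25],[0,0,0,0,0,0,0.25],[0,0,0,0,0,0,0.25],[0,0,0,0,0,0,0.25]],
  ],
)

```text
t: 23.65
tool_pos: [0.5806, 0.0475, 0.1395]
orientation: [-2.252, -1.994, 0.173]
wrist_force: [-0.3, -0.6, 0.5]
gripper_width: 0.0585
gripper_force: 0.0
```

```bash
python3 - <<'E'
from m import *
o=st(); c,T=cage(10,.137); plan(c,T,12)
f=cam("wrist"); P=cloud(f);Z=P[...,2]
print("handle",rect(P,(Z>.055)&(Z<.065)&near(P,(.469,.062),.03)))
# rear/right side? front face plane in top view
f=cam("top"); P=cloud(f); q=P[near(P,(.55,.05),.07)&(P[...,2]>.045)&(P[...,2]<.12)]
g=f["img"]; rng=np.random.default_rng(0);best=(0,)
for _ in range(500):
    a,b,d=q[rng.choice(len(q),3,False)]; nn=np.cross(b-a,d-a); L=np.linalg.norm(nn)
    if L<1e-5: continue
    nn/=L; k=np.abs((q-a)@nn)<.0015
    if k.sum()>best[0]: best=(k.sum(),nn,k)
k=best[2]; cc=q[k].mean(0); nn=np.linalg.svd(q[k]-cc)[2][2]; nn*=-np.sign(nn[0]); print("front plane",len(q),k.sum(),nn,cc,"tilt",np.degrees(np.arcsin(nn[2])),"az",np.degrees(np.arctan2(-nn[1],-nn[0])))
E
```

```text
t 23.65 pos [0.5806 0.0475 0.1395] ori [-2.2519 -1.9941  0.1727] F [-0.31 -0.6   0.46] w 0.05854451501258229 gf 0.0
shift tool share [ 0.0004  0.0005 -0.0005] mm 0.2 turn share [0.0003 0.0001 0.0001] deg [0.12 0.03 0.05]
 n 12 per row if shift only: [ 0.  0. -0.] turn [0. 0. 0.]
 shift after turn: [ 0.0004  0.0005 -0.0005] per row [ 0.  0. -0.]
handle (array([468.7,  62.4]), array([16. , 28.2]), 82.7, 512, np.float64(0.0584))
front plane 382 337 [-0.9704  0.12    0.2096] [0.5398 0.0553 0.0763] tilt 12.099601062433203 az -7.049228002151721
```

Request:
arm_command(
  plan=[
    [[0,-0.006,0.0012,-0.0014,0,0,0.25],[0,-0.006,0.0012,-0.0014,0,0,0.25],[0,-0.006,0.0012,-0.0014,0,0,0.25],[0,0,0,0,0,0,0.25],[0,0,0,0,0,0,0.25]],
  ],
)

```text
t: 24.25
tool_pos: [0.5768, 0.0479, 0.1395]
orientation: [-2.268, -2.008, 0.147]
wrist_force: [1.9, 0.1, -0.9]
gripper_width: 0.0589
gripper_force: 0.4
```

```bash
cat >> m.py <<'E'
def chk():
    o=st()
    f=cam("wrist"); P=cloud(f);Z=P[...,2]; k=(Z>.055)&(Z<.065)&near(P,(.468,.062),.03)
    if k.sum()>50: print("handle",rect(P,k))
    f=cam("top"); P=cloud(f); q=P[near(P,(.55,.05),.07)&(P[...,2]>.045)&(P[...,2]<.12)]
    rng=np.random.default_rng(0);best=(0,)
    for _ in range(500):
        a,b,d=q[rng.choice(len(q),3,False)]; nn=np.cross(b-a,d-a); L=np.linalg.norm(nn)
        if L<1e-5: continue
        nn/=L; k=np.abs((q-a)@nn)<.0015
        if k.sum()>best[0]: best=(k.sum(),nn,k)
    k=best[2]; cc=q[k].mean(0); nn=np.linalg.svd(q[k]-cc)[2][2]; nn*=-np.sign(nn[0]); print("front plane",len(q),k.sum(),cc,"tilt",np.degrees(np.arcsin(nn[2])),"az",np.degrees(np.arctan2(-nn[1],-nn[0])))
E
python3 -c "
from m import *
chk()"
```

```text
t 24.25 pos [0.5768 0.0479 0.1395] ori [-2.2677 -2.0083  0.1471] F [ 1.87  0.08 -0.92] w 0.05885282370561961 gf 0.3984301630407572
handle (array([468.6,  62.3]), array([16.2, 28. ]), 82.3, 529, np.float64(0.0584))
front plane 228 196 [0.5372 0.0568 0.0661] tilt 11.17266174054125 az -7.1284281688546915
```

Request:
arm_command(
  plan=[
    [[0,-0.006,0.0012,-0.0014,0,0,0.25],[0,-0.006,0.0012,-0.0014,0,0,0.25],[0,-0.006,0.0012,-0.0014,0,0,0.25],[0,0,0,0,0,0,0.25],[0,0,0,0,0,0,0.25]],
  ],
)

```text
t: 24.85
tool_pos: [0.5731, 0.0484, 0.1393]
orientation: [-2.283, -2.022, 0.122]
wrist_force: [1.2, 0.8, 0.1]
gripper_width: 0.0589
gripper_force: 0.5
```

```bash
python3 -c "
from m import *
chk()"
```

```text
t 24.85 pos [0.5731 0.0484 0.1393] ori [-2.2831 -2.022   0.1216] F [1.24 0.83 0.08] w 0.058934471595358175 gf 0.48004327341914177
handle (array([468.5,  62.2]), array([16.2, 28.1]), 82.3, 548, np.float64(0.0584))
front plane 82 68 [0.537  0.0713 0.0634] tilt 8.846217653926617 az -8.88579490128904
```

Request:
arm_command(
  plan=[
    [[0,-0.006,0.0012,-0.0014,0,0,0.25],[0,-0.006,0.0012,-0.0014,0,0,0.25],[0,0,0,0,0,0,0.25],[0,0,0,0,0,0,0.25]],
  ],
)

```text
t: 25.35
tool_pos: [0.5704, 0.0487, 0.139]
orientation: [-2.293, -2.031, 0.105]
wrist_force: [0.4, -0.2, -0.5]
gripper_width: 0.0588
gripper_force: 0.4
```

```bash
python3 -c "
from m import *
chk()
f=cam('wrist');save(f,'w5.png')"
```

```text
t 25.35 pos [0.5704 0.0487 0.139 ] ori [-2.2931 -2.031   0.1049] F [ 0.36 -0.25 -0.54] w 0.05881434361743402 gf 0.41110726073384285
handle (array([468.4,  62.2]), array([16.3, 28.5]), 82.1, 555, np.float64(0.0584))
front plane 20 20 [0.5441 0.0969 0.0927] tilt 6.943520682239107 az -8.294995010866865
```

Request:
arm_command(
  plan=[
    [[0,0.006,-0.0012,0.0014,0,0,0.25],[0,0.006,-0.0012,0.0014,0,0,0.25],[0,0.006,-0.0012,0.0014,0,0,0.25],[0,0.006,-0.0012,0.0014,0,0,0.25],[0,0.006,-0.0012,0.0014,0,0,0.25],[0,0.006,-0.0012,0.0014,0,0,0.25],[0,0.006,-0.0012,0.0014,0,0,0.25],[0,0,0,0,0,0,0.25],[0,0,0,0,0,0,0.25]],
  ],
)

```text
t: 26.4
tool_pos: [0.5791, 0.0476, 0.1395]
orientation: [-2.257, -1.999, 0.165]
wrist_force: [-0.9, -0.2, 0.1]
gripper_width: 0.0585
gripper_force: 0.0
```

```bash
python3 - <<'E'
from m import *
chk()
f=cam("top"); print("fx"); P=cloud(f)
# side/rear points of the speaker seen by the scene camera (rear face)
f=cam("scene"); P=cloud(f); g=f["img"].max(2)
q=P[near(P,(.59,.047),.06)&(P[...,2]<.13)&(g<80)]; print(len(q),q.min(0) if len(q) else 0,q.max(0) if len(q) else 0)
c=f["img"][190:270,220:330]; cv2.imwrite("pics/sc.png",cv2.resize(c,None,fx=5,fy=5,interpolation=cv2.INTER_CUBIC)[:,:,::-1])
E
```

```text
t 26.4 pos [0.5791 0.0476 0.1395] ori [-2.2568 -1.9986  0.1649] F [-0.86 -0.16  0.1 ] w 0.05849991033812745 gf 0.0
handle (array([468.5,  62.4]), array([15.9, 28.3]), 83.0, 518, np.float64(0.0584))
front plane 324 283 [0.5391 0.0559 0.072 ] tilt 11.521112701862137 az -7.232216508456787
fx
1038 [0.5753 0.0004 0.0356] [0.611  0.0938 0.1298]
```

Request:
arm_command(
  plan=[
    [[0,0,0,0,0,0,0.35],[0,0,0,0,0,0,0.45],[0,0,0,0,0,0,0.55],[0,0,0,0,0,0,0.65],[0,0,0,0,0,0,0.75],[0,0,0,0,0,0,0.75],[0,0,0,0,0,0,0.75],[0,0,0,0,0,0,0.75]],
  ],
)

```text
t: 27.4
tool_pos: [0.5792, 0.0476, 0.1396]
orientation: [-2.257, -1.999, 0.164]
wrist_force: [-0.3, 0.8, -0.9]
gripper_width: 0.0823
gripper_force: 0.0
```

```bash
python3 - <<'E'
from m import *
chk()
f=cam("scene"); P=cloud(f); g=f["img"].max(2)
q=P[near(P,(.59,.047),.06)&(P[...,2]<.13)&(g<80)&(P[...,2]>.03)]
rng=np.random.default_rng(0);best=(0,)
for _ in range(500):
    a,b,d=q[rng.choice(len(q),3,False)]; nn=np.cross(b-a,d-a); L=np.linalg.norm(nn)
    if L<1e-5: continue
    nn/=L; k=np.abs((q-a)@nn)<.0015
    if k.sum()>best[0]: best=(k.sum(),nn,k)
k=best[2]; cc=q[k].mean(0); nn=np.linalg.svd(q[k]-cc)[2][2]; nn*=np.sign(nn[0]); print("rear plane",len(q),k.sum(),nn,cc,"tilt",np.degrees(np.arcsin(-nn[2])),"az",np.degrees(np.arctan2(nn[1],nn[0])))
uh=nn[:2]/np.hypot(*nn[:2]); # x along uh at z=0
print("rear plane at z=0: dist from nominal heel along u", ((cc[:2]-[.5835,.0472])@uh + cc[2]*nn[2]/np.hypot(*nn[:2])))
E
```

```text
t 27.4 pos [0.5792 0.0476 0.1396] ori [-2.257  -1.9987  0.1644] F [-0.34  0.81 -0.93] w 0.08226920487516763 gf 0.0
handle (array([468.3,  62.3]), array([15.9, 28.4]), 82.9, 518, np.float64(0.0584))
front plane 308 265 [0.5389 0.057  0.0714] tilt 11.88326051494343 az -7.25976030536274
rear plane 954 926 [ 0.9765 -0.1244 -0.176 ] [0.5973 0.047  0.0831] tilt 10.13489105589596 az -7.259962564734182
rear plane at z=0: dist from nominal heel along u -0.0011431434765456858
```

Request:
arm_command(
  plan=[
    [[0,0,-0.05,0,0,0,0.8],[0,0,-0.1,0,0,0,0.8],[0,0,-0.15,0,0,0,0.8],[0,0,-0.2,0,0,0,0.8],[0,0,-0.2,0,0,0,0.8],[0,-0.2,-0.1,0,0,0,0.8],[0,-0.2,-0.1,0,0,0,0.8],[0,-0.2,0,0,0,0,0.8],[0,0,0,0,0,0,0.8],[0,0,0,0,0,0,0.8]],
  ],
)

```text
t: 28.55
tool_pos: [0.4911, 0.0585, 0.338]
orientation: [-2.258, -2.0, 0.162]
wrist_force: [1.4, 0.4, 0.7]
gripper_width: 0.0849
gripper_force: 0.0
```

```bash
python3 - <<'E'
from m import *
st(); f=cam("scene"); topface(f,(.59,.047))
g=cam("top"); P=cloud(g);Z=P[...,2]
w=cam("wrist"); 
print("can",rect(P,(Z>.19)&(Z<.22)&near(P,(.66,-.097),.08)));print("tub",rect(P,(Z>.12)&(Z<.17)&near(P,(.73,.18),.08)))
a=lambda i:cv2.resize(i,(400,300)); im=np.vstack([np.hstack([a(f["img"][120:300,150:390]),a(g["img"][110:290,180:420])]),np.hstack([a(w["img"]),a(f["img"])])])
cv2.imwrite("pics/end.png",im[:,:,::-1])
E
```

```text
t 28.55 pos [0.4911 0.0585 0.338 ] ori [-2.2581 -2.0004  0.1615] F [1.37 0.43 0.67] w 0.08494684613323453 gf 0.0
spk n 1240 tilt 9.61 az -6.22 size [80.1 67.5] rectang 90.0 topc [0.5632 0.0488 0.4688] heel [0.5631 0.0488 0.3065]
can (array([0., 0.]), array([0., 0.]), 0.0, 0, np.float64(nan))
tub (array([723.9, 191. ]), array([58.3, 57.7]), 71.0, 500, np.float64(0.143))m.py:5: RuntimeWarning: Mean of empty slice.
  r=cv2.minAreaRect((q*1000).astype(np.float32)); return np.round(r[0],1),np.round(r[1],1),round(r[2],1),len(q),P[m][:,2].mean().round(4)
  ret = ret.dtype.type(ret / rcount)
```

View pics/end.png

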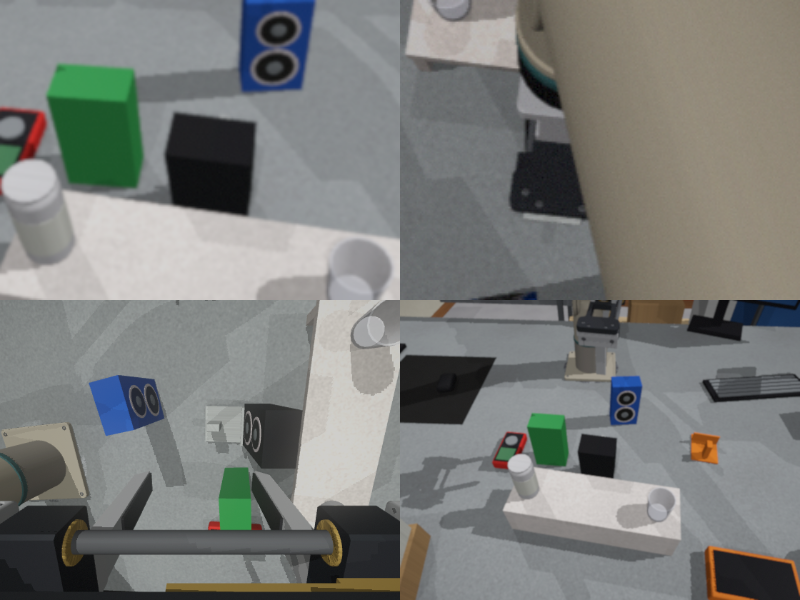

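```bash
sed -i 's/(P\[...,2\]>.10)\]/(P[...,2]>.10)\&(P[...,2]<.19)]/' m.py; python3 - <<'E'
from m import *
f=cam("scene"); t,az,tc,heel=topface(f,(.59,.047))
w=cam("wrist"); P=cloud(w);Z=P[...,2]
print("handle",rect(P,(Z>.053)&(Z<.065)&near(P,(.468,.062),.03)))
if 9<np.degrees(t)<11.3 and abs(heel[2])<.002: print(env.job_done())
E
```

```text
spk n 1079 tilt 10.48 az -7.14 size [52.9 88.8] rectang 89.7 topc [0.5858 0.0477 0.1624] heel [0.5832 0.048  0.0001]
handle (array([468.6,  62.3]), array([16.1, 26.7]), 85.0, 221, np.float64(0.0584))
the job is handed in; nothing more can be done
None
```

The job is handed in: the speaker sits on the tongue at about 10.5°, against the lip, with its rear edge on the bench and within about 1 mm of where it stood. One fault: while I pressed it off the lip it probably tipped about 3° too far, briefly lifting the rear edge an estimated 1–2 mm before I eased it back.

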